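Store a boat throttle's neutral: lever upright, then hold the recessed button

TASK

Calibrate the neutral of the boat throttle unit screwed to the plywood board: bring its lever back to upright, in line with the white neutral mark, and let go of it. Then take the blue stylus from the orange tool stand, put its white tip down the steel-ringed hole in the unit's front deck and press the recessed yellow button all the way down with it, firmly but without forcing it. Finish like that, still gripping the upright stylus and holding the button down with it, the lever left at neutral and the other things on the bench not disturbed.

Things in the scene. Friction and masses are not known exactly. Their poses are not given: they have to be found in the camera images.
- control_unit: Dark grey throttle unit, fixed, on a plywood board 270 (x) x 180 (y) x 12 mm. Origin: centre of the board's underside, on the bench; x to the unit's rear (away from the robot at yaw 0), y to its left, z up. Case x -100..100, y -65..65 mm; front deck (x < -15 mm) 58 mm above the bench, rear block 66 mm, round cheeks beside the lever's slot 108 mm, with the white neutral mark across their crown.
- throttle (a joint): Lever angle in rad: 0 = upright, at the white neutral mark; positive = leaning to the unit's +x; range -0.9..0.9; starts leaning to +x. Friction hinge: stays where left, moves with about 4 N at the grip. Flat aluminium arm, 10 mm thick, in the left slot; from its top a black rubber grip bar, 26 mm in diameter, 80 mm long, runs level to the unit's right, parallel to the hinge axis.
- throttle_grip (a point): Point on the axis of the grip bar, about mid-length (35 mm of free bar to either side), 110 mm from the hinge axis; when upright 176 mm above the bench. Its axes turn with the lever. Nothing stands above or beside the bar.
- throttle_hinge (a point): Point on the lever's hinge axis (the axis runs along the unit's y), at the arm: unit x 30, y 47, z 66 mm; fixed, axes those of the unit. The grip point lies 45 mm to the unit's -y of it and 110 mm up the lever.
- aperture (a point): Centre of the mouth of the button's hole: top of a steel collar 26 mm across, 3 mm high, on the front deck at unit x -65, y -30 mm, 61 mm above the bench; fixed, axes those of the unit. The hole is vertical, round, 13 mm across; the yellow cap, 10 mm across, sits with its top 18 mm below the mouth (23 mm when fully down).
- cal_button (a joint): Travel of the recessed calibration button in m: 0 = out, 0.005 = fully down on its stop. A spring: about 2 N to start it, about 6 N fully down; it comes up when let go.
- stylus: Blue stylus, 140 mm long, about 35 g, upright in one of the stand's three holes (which one varies). Origin: centre of its flat tip; z runs from tip to handle (up). White shank 6 mm in diameter, 45 mm long; blue round handle 15 mm in diameter, 95 mm long, with two white bands; the handle's shoulder rests on the stand's top.
- stylus_tip (a point): Centre of the flat white tip of the stylus, 6 mm across (the stylus's origin).
- stylus_grip (a point): A point on the stylus's axis, 95 mm above the tip: a good place to grip it (handle 15 mm in diameter there, 45 mm of handle above).
- tool_stand: Orange printed tool stand, fixed, 60 (x) x 160 (y) x 50 mm high on a 75 x 175 mm foot. Origin: centre of its underside; row of three upright through holes, 8 mm across, 50 mm apart along its y axis. A tool must rise 45 mm to come out.
- screwdriver: Bystander: red-handled screwdriver of the same build as the stylus, 130 mm long, upright in another hole of the stand. Origin at its tip.
- deburrer: Bystander: green-handled deburring tool of the same build, 125 mm long, upright in another hole of the stand. Origin at its tip.
- solder_spool: Bystander: yellow spool, 60 mm across, 36 mm high, on the bench. Origin: centre of its underside.
- copper_tape: Bystander: roll of copper tape, 76 mm across, 25 mm high, on the bench. Origin: centre of its underside.
- side_cutters: Bystander: side cutters with blue and orange handles, about 150 x 55 x 17 mm, lying on the bench. Origin between the handles, on the bench.
- multimeter: Bystander: yellow multimeter, 150 x 75 x 41 mm, lying on the bench. Origin: centre of its underside.

How it is judged (in metres and radians):
On the way, in this order (a step that is already met when the one before it is completed fails the run):
1. the lever stands upright at neutral (within 0.07 rad), let go and at rest, the button not yet pressed (value of joint throttle between -0.07 and 0.07 rad and contact force between each of the arm, the fingers, stylus and throttle below 0.3 N and velocity of joint throttle between -0.05 and 0.05 rad/s and value of joint cal_button below 0.0015 m), for 0.3 s.
2. the gripped stylus holds the recessed button down, lever at neutral (value of joint throttle between -0.07 and 0.07 rad and value of joint cal_button above 0.004 m and contact force between stylus and cal_button above 2 N and contact force between the fingers and stylus above 1 N and angle between stylus's own z axis and vertical below 0.35 rad and horizontal distance between stylus_tip and aperture below 0.006 m), for 0.3 s.
At the end, for the whole second after the job is handed in: The lever is within 0.07 rad of upright and nothing touches it; the button is at least 4 mm down (of 5) under the tip of the stylus, pressed with more than 2 N; the stylus is gripped by the fingers, within 0.35 rad of vertical, its tip inside the hole (all of step 2 and contact force between each of the arm, the fingers, stylus and throttle below 0.3 N); the arm keeps its last pose, push and grip.
It fails at once if the button is pressed (over 1.5 mm) while the lever is away from neutral (over 0.09 rad) (value of joint cal_button above 0.0015 m and (value of joint throttle above 0.09 rad or value of joint throttle below -0.09 rad)).
It fails at once if the button is forced: more than 40 N from the stylus (contact force between stylus and cal_button above 40 N).
It fails at once if a bystander is moved by more than 30 mm (distance of any of screwdriver, deburrer, solder_spool, copper_tape, side_cutters, multimeter from where it was at the start of the episode above 0.03 m).
It also fails if it takes over 58 s, if anything falls off the work surface, if the arm or the gripper's body presses on something with over 40 N, if the wrist force passes 120 N, or if a joint passes its speed limit or range.

ROBOT

A 6-joint arm with a two-finger parallel gripper is mounted at the origin on the work surface. World frame = base frame: x ahead of the robot, y to its left, z up, the work surface at z = 0. Lengths are in m, angles in degrees, forces in N, time in s.
With the tool pointing down it reaches from about 0.325 to 0.85 m from the base axis. Payload 15.5 kg.
Tool frame: the origin (TCP) lies at the very end of the fingers, on their centre line; the grasp point (between the pads) lies arm.grip_depth behind it (arm.grip_depth is the distance from the TCP to the grasp point, in m); z points along the fingers, y is the direction in which the jaws open and shut (so a half turn about z gives the same grasp; the last joint's range is limited). The gripper opens to 91 mm and grips with 3 to 60 N. Pads are 32 mm wide; open, the fingers measure 118 mm over their backs; the gripper's body (76 mm by 178 mm) begins 60 mm behind the grasp point.
Start: joints at [62.768, 28.281, 77.091, -0, 74.628, -5.472], TCP at [0.232, 0.58, 0.214] pointing down, gripper open.
Joint ranges: [-166.48, 166.48], [-47.26, 123.95], [12.59, 153.08], [-70.14, 250.14], [6.76, 159.57], [-176.63, 176.63]. Speed limits (degrees/s): [108.29, 108.29, 147.25, 172.46, 172.46, 172.46].

INTERFACE

Orientations are given as a 3x3 rotation matrix whose columns are the frame's x, y, z axes.
In Python, from rig import arm gives the robot as it stands. Calls block until the motion is done:
- arm.move_to(position, orientation): joint-space move of the TCP to a pose.
- arm.move_l(position, orientation=None, feed=0.15): straight line of the TCP; orientation=None keeps the orientation; feed is the mean speed in m/s.
- arm.move_joints(angles): joint-space move.
- arm.grip(opening): finger opening in m; the grip force is fixed at half the most; returns when the fingers have stopped.
- arm.sleep(seconds).
- arm.solve_ik(position, orientation): joint angles nearest the present ones, or None.
- arm.snapshot(name): name is "scene" or "top"; returns the picture (400x640x3 uint8, red, green, blue); there is no depth.
- arm.get_calibration(name): a dict with "intrinsics" (3x3 intrinsics, pixels), "cam_to_world" (4x4, takes a point from camera to world coordinates). Camera axes: x right, y down, z forward; pixel columns grow to the right and rows downward; lengths in m; the calibration is good to about 2 mm. A picture is of the moment at which its call begins. get_calibration takes no time and is no camera call.
A pose or a line that the arm cannot do raises arm.Unreachable and nothing moves.
- arm.sign_off(): hands the job in, once; it reports no verdict.
Readings, each from a call of its own:
- arm.current_t(): time.
- arm.current_joint_positions(): joint angles.
- arm.current_dq(): joint speeds.
- arm.current_tau(): joint torques, N m.
- arm.current_ee_pos(): TCP position.
- arm.current_tool_rot(): TCP orientation.
- arm.current_force(): force on the tool from outside, world axes, zero at the start.
- arm.current_torque(): the same for the moment, N m.
- arm.current_width(): finger opening in m.
Only numpy, scipy, OpenCV 4.12 (cv2) and the standard library are available. Lean on these libraries where they do the work, as an engineer would, in place of code of your own. Each camera call takes 0.05 s, during which the arm holds its last target.

## Working session

There is one attempt and no reset: what is moved stays moved. The work goes in short steps, each a Python script; the robot and the scene stay as the last script left them, time stands still between calls to the robot, and variables do not carry over. Pictures are saved under pics/ and viewed, and the job is handed in when it is done.

```bash
mkdir -p pics; ls; python3 - <<'E'
from rig import arm
import cv2
for n in("scene","top"):
    im=arm.snapshot(n); cv2.imwrite(f"pics/{n}0.png",im[...,::-1])
    c=arm.get_calibration(n); print(n,c["intrinsics"],c["cam_to_world"])
print(arm.grip_depth,arm.current_t(),arm.current_tool_rot(),arm.current_width())
E
```

```text
pics
scene [[484.535099     0.         317.79870032]
 [  0.         484.535099   196.33748445]
 [  0.           0.           1.        ]] [[-0.46896037  0.55914304 -0.68369235  1.4070666 ]
 [ 0.88310203  0.3094563  -0.35265791  0.39846483]
 [ 0.01438669 -0.76915269 -0.6389031   0.92270889]
 [ 0.          0.          0.          1.        ]]
top [[436.24108418   0.         314.35676826]
 [  0.         436.24108418 199.89958429]
 [  0.           0.           1.        ]] [[ 0.01269354 -0.99689643  0.07769421  0.469024  ]
 [-0.99990798 -0.01302687 -0.00378494 -0.06142629]
 [ 0.0047853  -0.07763902 -0.99697005  1.22337771]
 [ 0.          0.          0.          1.        ]]
0.0188 0.1 [[-9.28735226e-01  3.70743338e-01 -5.07878026e-04]
 [ 3.70743672e-01  9.28734684e-01 -1.00762144e-03]
 [ 9.81150022e-05 -1.12410609e-03 -9.99999363e-01]] 0.09111586009812632
```

View pics/scene0.png

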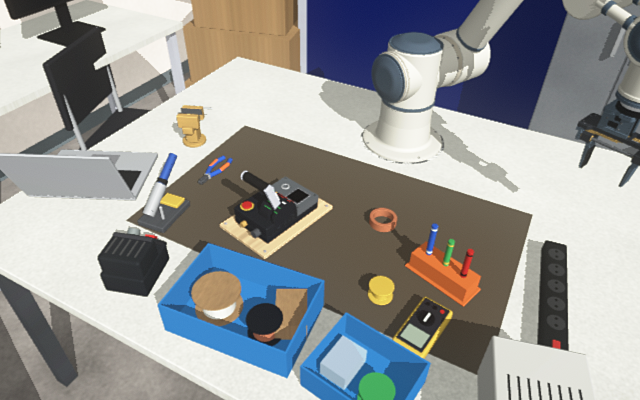

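View pics/top0.png

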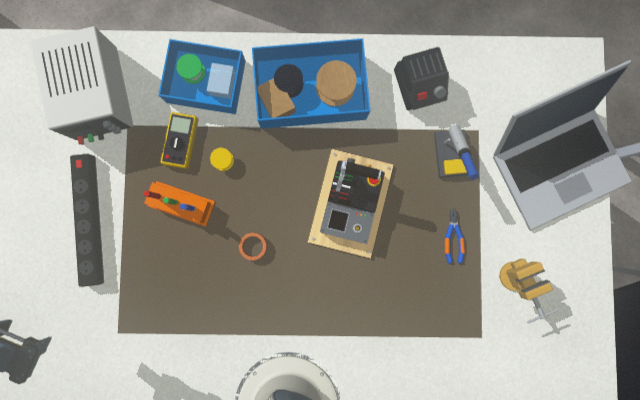

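The scene view shows the unit near (275,210), the lever leaning away from the robot, and the blue stylus nearest the tape, in the orange stand near (445,265). In the top view the unit is near (350,205) and the stand near (180,203). I'll enlarge both.

```bash
python3 - <<'E'
import cv2
t=cv2.imread("pics/top0.png"); s=cv2.imread("pics/scene0.png")
def crop(im,x0,y0,x1,y1,k,n):
    cv2.imwrite(n,cv2.resize(im[y0:y1,x0:x1],None,fx=k,fy=k,interpolation=cv2.INTER_CUBIC))
crop(t,300,140,410,265,4.8,"pics/c_top_unit.png")
crop(t,135,170,225,235,8,"pics/c_top_stand.png")
crop(s,215,160,340,260,6,"pics/c_sc_unit.png")
crop(s,395,215,495,310,6,"pics/c_sc_stand.png")
E
```

```text
(no output)
```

View pics/c_top_unit.png

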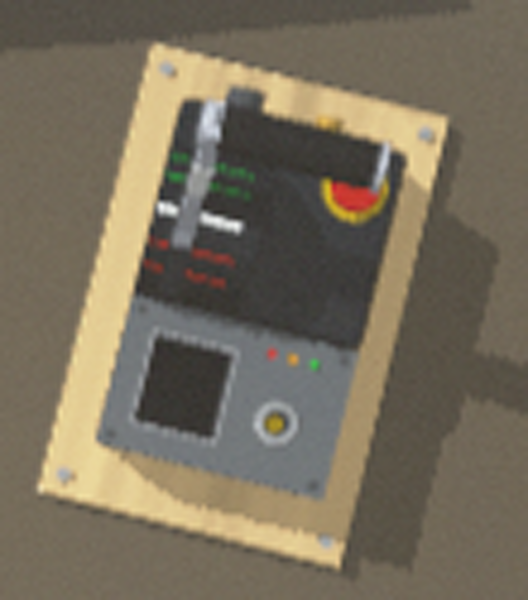

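View pics/c_top_stand.png

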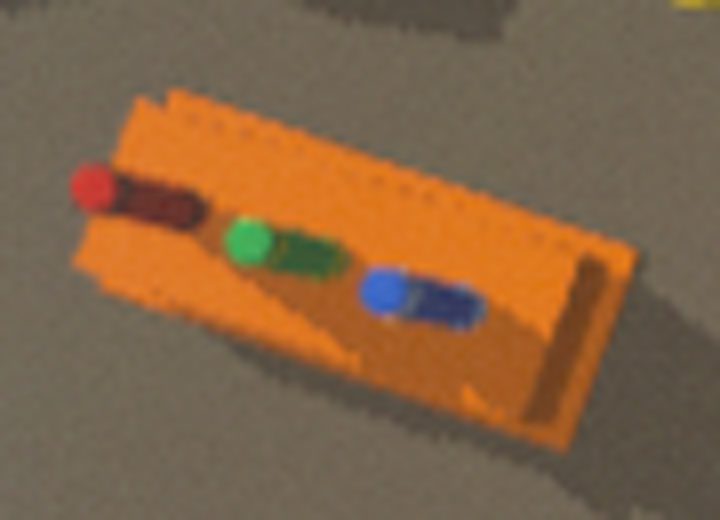

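View pics/c_sc_unit.png

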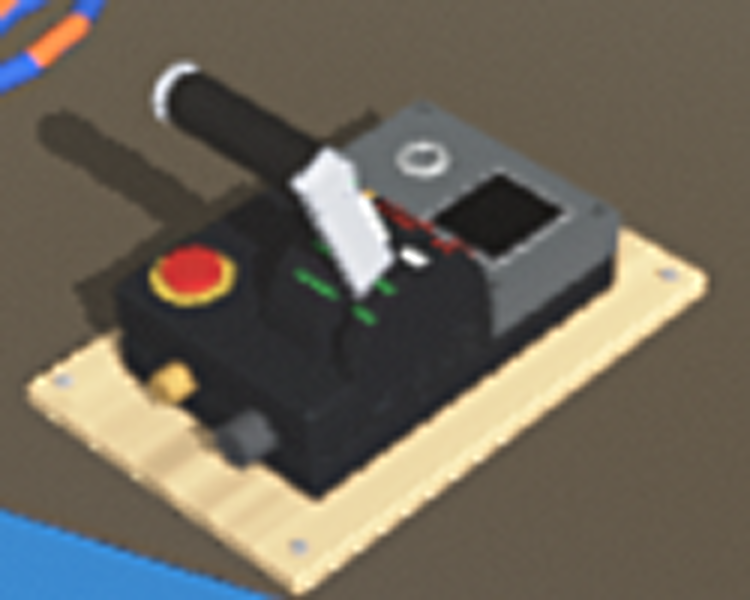

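View pics/c_sc_stand.png

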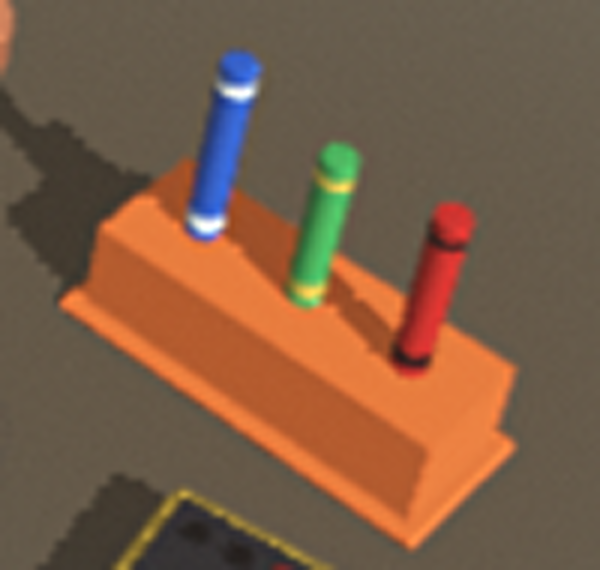

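```bash
cat > h.py <<'E'
import numpy as np
from scipy.optimize import least_squares
from rig import arm
C={n:arm.get_calibration(n) for n in("scene","top")}
def proj(n,P):
    T=np.linalg.inv(C[n]["cam_to_world"]); p=T[:3,:3]@P+T[:3,3]; q=C[n]["intrinsics"]@p; return q[:2]/q[2]
def px(p,k,off): return (np.array(p)+.5)/k-.5+np.array(off)
def ray(n,uv,z):
    M=C[n]["cam_to_world"]; d=M[:3,:3]@np.linalg.solve(C[n]["intrinsics"],[*uv,1]); o=M[:3,3]; return o+d*(z-o[2])/d[2]
def body(q,l):
    c,s=np.cos(q[2]),np.sin(q[2]); return np.array([q[0]+c*l[0]-s*l[1],q[1]+s*l[0]+c*l[1],l[2]])
E
cat > fit.py <<'E'
from h import *
TU=lambda p:px(p,4.8,(300,140)); SU=lambda p:px(p,6,(215,160))
TS=lambda p:px(p,8,(135,170)); SS=lambda p:px(p,6,(395,215))
obs=[("top",(.135,.09,.012),TU((152,43))),("top",(.135,-.09,.012),TU((449,118))),("top",(-.135,-.09,.012),TU((342,570))),("top",(-.135,.09,.012),TU((38,492))),
("top",(-.065,-.03,.061),TU((275,423))),
("scene",(.135,.09,.012),SU((297,578))),("scene",(.135,-.09,.012),SU((30,388))),("scene",(-.135,.09,.012),SU((708,277))),("scene",(-.065,-.03,.061),SU((423,158)))]
def fit(obs,q0):
    f=lambda q:np.concatenate([proj(n,body(q,l))-uv for n,l,uv in obs])
    r=least_squares(f,q0,loss="soft_l1"); return r.x,f(r.x).reshape(-1,2)
for sel in("all","top","scene"):
    o=[x for x in obs if sel in("all",x[0])]
    q,r=fit(o,[.46,-.12,-.2]); print(sel,q,np.degrees(q[2])); print(r.round(1).tolist())
    if sel=="all":U=q
so=[("top",(0,-.05,.145),TS((385,292))),("top",(0,0,.13),TS((248,242))),("top",(0,.05,.135),TS((93,188))),
("scene",(0,-.05,.145),SS((239,65))),("scene",(0,-.05,.05),SS((205,230))),("scene",(0,0,.13),SS((340,157))),("scene",(0,0,.05),SS((306,297))),("scene",(0,.05,.135),SS((455,217))),("scene",(0,.05,.05),SS((411,366)))]
for sel in("all","top","scene"):
    o=[x for x in so if sel in("all",x[0])]
    q,r=fit(o,[.47,.25,-.2]); print("stand",sel,q,np.degrees(q[2]),"blue",body(q,(0,-.05,0))); print(r.round(1).tolist())
    if sel=="all":S=q
# lever angle
def lev(th,y,r): return (.03+r*np.sin(th),y,.066+r*np.cos(th))
for th in np.arange(.3,.95,.1):
    print(round(th,1),"top bar right end",(( proj("top",body(U,lev(th,-.038,.11)))-[300,140])*4.8).round(),"scene",((proj("scene",body(U,lev(th,-.038,.11)))-[215,160])*6).round())
E
python3 fit.py
```

```text
all [ 0.55703491 -0.16716606 -0.23657491] -13.554743829597992
[[-0.1, -0.2], [0.2, -0.1], [-0.3, -0.3], [-0.2, -0.3], [0.4, 0.0], [0.5, 0.1], [-0.5, -0.6], [0.1, -0.6], [0.3, -0.5]]
top [ 0.55652237 -0.16719425 -0.23532301] -13.483015186519
[[-0.2, 0.0], [0.1, -0.0], [-0.2, -0.2], [-0.2, -0.0], [0.5, 0.2]]
scene [ 0.5583902  -0.16662701 -0.23888845] -13.687300071419932
[[0.2, 0.5], [-0.7, -0.4], [0.1, -0.2], [0.3, -0.1]]
stand all [ 0.5501815   0.30779569 -0.32104351] -18.394437927001068 blue [0.53440366 0.26035036 0.        ]
[[-0.2, -0.4], [0.0, -0.2], [-0.0, -0.2], [0.5, -0.4], [-0.3, 0.0], [0.3, -0.2], [-0.3, -0.1], [0.2, -0.3], [-0.2, -0.1]]
stand top [ 0.54952733  0.30765294 -0.3236123 ] -18.541619008829542 blue [0.53362766 0.26024829 0.        ]
[[-0.1, -0.0], [0.1, 0.0], [0.1, 0.0]]
stand scene [ 0.55080703  0.30786951 -0.31812479] -18.227207988213124 blue [0.53516773 0.26037833 0.        ]
[[0.4, -0.2], [-0.4, 0.2], [0.3, -0.0], [-0.4, 0.1], [0.2, -0.1], [-0.2, 0.1]]
0.3 top bar right end [373. 178.] scene [192.  80.]
0.4 top bar right end [377. 159.] scene [175.  97.]
0.5 top bar right end [380. 142.] scene [158. 117.]
0.6 top bar right end [382. 126.] scene [143. 137.]
0.7 top bar right end [384. 112.] scene [129. 159.]
0.8 top bar right end [386.  99.] scene [116. 182.]
0.9 top bar right end [387.  88.] scene [105. 205.]
```

The fits agree within about 1 mm and 0.3° between views. The lever is at about 0.37 rad. I'll pinch the grip bar and carry it along its arc to upright.

```bash
cat >> h.py <<'E'
U=np.array([.5570,-.1671,-.2366]); S=np.array([.5502,.3078,-.321])
def down(yaw):  # jaw (tool y) along yaw
    y=np.array([np.cos(yaw),np.sin(yaw),0]); z=np.array([0,0,-1.]); return np.column_stack([np.cross(y,z),y,z])
gd=arm.grip_depth
def gp(th): # grip point -> TCP pos for vertical tool
    p=body(U,(.03+.11*np.sin(th),.002,.066+.11*np.cos(th))); return p-[0,0,gd]
def save(n,f):
    import cv2; im=arm.snapshot(n); cv2.imwrite(f,im[...,::-1]); return im
E
python3 - <<'E'
from h import *
R=down(U[2]); th=.37
a=gp(th); print(a, arm.solve_ik(a,R), arm.solve_ik(gp(0)+[0,0,.1],R))
arm.move_to(a+[0,0,.09],R)
print(arm.current_ee_pos(),arm.current_t())
save("scene","pics/s1.png"); save("top","pics/t1.png")
import cv2
s=cv2.imread("pics/s1.png")[110:260,180:360]; cv2.imwrite("pics/s1c.png",cv2.resize(s,None,fx=4,fy=4,interpolation=cv2.INTER_CUBIC))
E
```

```text
[ 0.62530253 -0.18151152  0.14975601] [-2.14387906e+01  3.39185533e+01  7.73715156e+01 -2.54444375e-14
  6.87099311e+01 -7.88260913e+00] [-2.19522610e+01  2.50540962e+01  7.56722851e+01 -2.54444375e-14
  7.92736187e+01 -8.39607953e+00]
[ 0.62547586 -0.18076558  0.23972815] 3.1083
```

View pics/s1c.png

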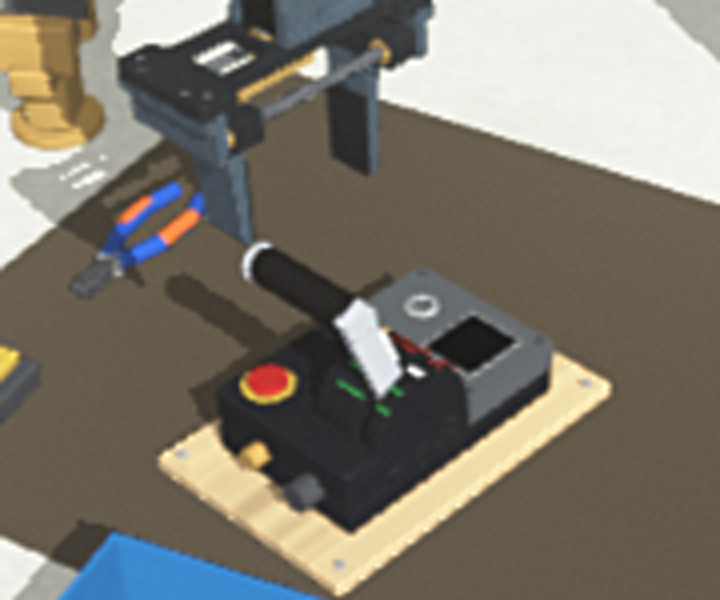

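The open jaws (crop px 240,235 and 360,170) are above the bar and straddle it. Next I descend, pinch, swing the lever and release.

```bash
python3 - <<'E'
from h import *
th=.37
arm.move_l(gp(th),feed=.1)
print(arm.current_force(),arm.current_ee_pos())
arm.grip(.0); w=arm.current_width(); print("w",w,arm.current_force(),arm.current_ee_pos())
for t in np.linspace(th,0,6)[1:]:
    arm.move_l(gp(t),feed=.06)
arm.sleep(.2)
print(arm.current_width(),arm.current_force(),arm.current_ee_pos()-gp(0),arm.current_t())
arm.grip(.06)
print(arm.current_force())
arm.move_l(gp(0)+[0,0,.1],feed=.15)
arm.sleep(.3); print(arm.current_t())
import cv2
save("scene","pics/s2.png"); save("top","pics/t2.png")
s=cv2.imread("pics/s2.png")[160:260,215:340]; cv2.imwrite("pics/s2c.png",cv2.resize(s,None,fx=6,fy=6,interpolation=cv2.INTER_CUBIC))
E
```

```text
[-0.71558246 -0.37579449 -0.2656546 ] [ 0.62572109 -0.18166626  0.15043599]
w 0.025478781077321776 [-2.79634913  0.41243122 -0.30930495] [ 0.6249784  -0.18142001  0.14954204]
0.025864885797400653 [ 3.59687077  0.21028861 12.77406499] [ 0.00166698 -0.00046043  0.00150748] 6.8917
[-0.37104276 -0.09775086 -0.90714508]
8.7
```

View pics/s2c.png

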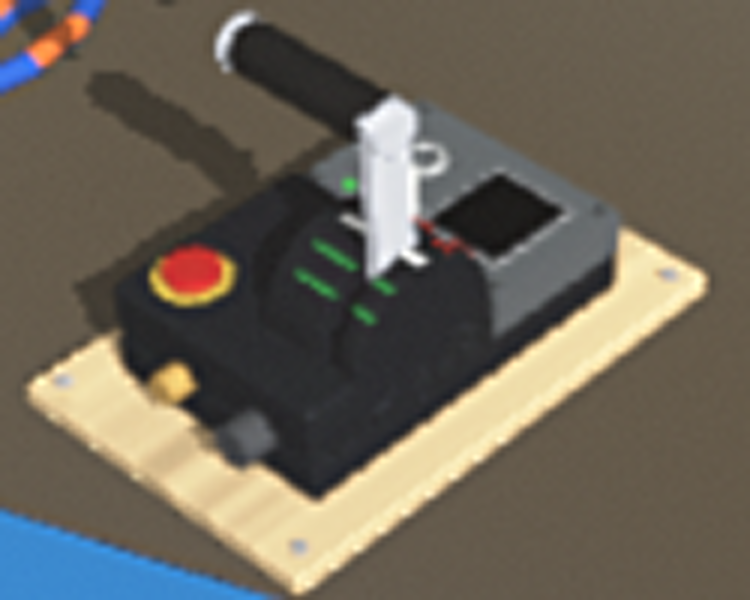

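The lever now looks upright, with its end cap at crop (236,42) and the arm in line with the white mark. I'll check the angle by projection.

```bash
python3 - <<'E'
from h import *
import cv2
def lev(th,y,r): return (.03+r*np.sin(th),y,.066+r*np.cos(th))
a=px((178,92),6,(215,160));b=px((236,42),6,(215,160))
# end y and angle jointly with first-view cap; also arm
for th in(-.1,-.05,0,.02,.05,.1,.37):
    print(th,((proj("scene",body(U,lev(th,-.038,.11)))-[215,160]+.5)*6-.5).round(),((proj("top",body(U,lev(th,-.038,.11)))-[300,140]+.5)*6-.5).round(),((proj("scene",body(U,lev(th,.047,.123)))-[215,160]+.5)*6-.5).round())
t=cv2.imread("pics/t2.png")[140:265,300:410]; cv2.imwrite("pics/t2c.png",cv2.resize(t,None,fx=4.8,fy=4.8,interpolation=cv2.INTER_CUBIC))
E
```

```text
-0.1 [269.  30.] [445. 327.] [409.  85.]
-0.05 [260.  35.] [448. 314.] [399.  90.]
0 [250.  40.] [451. 301.] [388.  96.]
0.02 [246.  42.] [453. 295.] [384.  99.]
0.05 [241.  46.] [455. 288.] [378. 103.]
0.1 [232.  52.] [458. 275.] [367. 111.]
0.37 [183.  94.] [472. 208.] [312. 161.]
```

View pics/t2c.png

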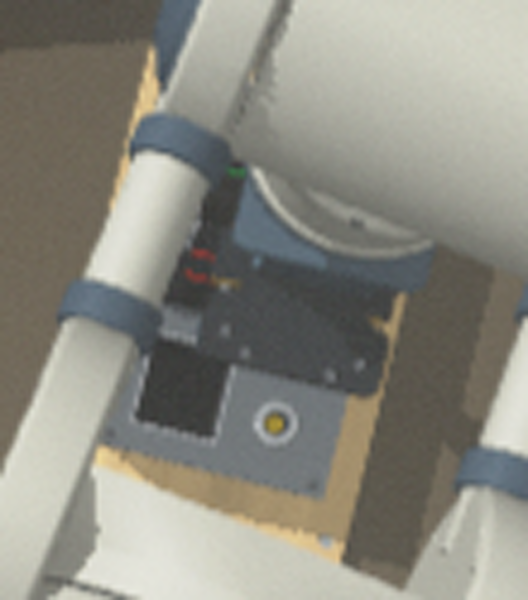

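The top view is blocked by the arm. The scene view and the TCP reading both put the lever at about 0.015–0.02 rad, which is within tolerance. Next is the stylus, and I'll recheck the lever from there.

```bash
python3 - <<'E'
from h import *
import cv2
R=down(S[2]); b=body(S,(0,-.05,.100-gd))
print(arm.solve_ik(b,R))
arm.move_to(b+[0,0,.09],R); arm.sleep(.3)
print(arm.current_ee_pos()-b-[0,0,.09],arm.current_t())
save("scene","pics/s3.png"); save("top","pics/t3.png")
a=cv2.imread("pics/s3.png")[190:310,380:500]; t=cv2.imread("pics/t3.png")[140:265,300:410]
o=np.hstack([cv2.resize(a,(400,400),interpolation=cv2.INTER_CUBIC),cv2.resize(t,(352,400),interpolation=cv2.INTER_CUBIC)]); cv2.imwrite("pics/c3.png",o)
E
```

```text
[ 2.02198271e+01  3.46898668e+01  8.94819089e+01 -2.54444375e-14
  5.58282243e+01  3.86117723e+01]
[ 2.77283429e-04 -4.37157182e-04  7.34919837e-05] 10.7333
```

View pics/c3.png

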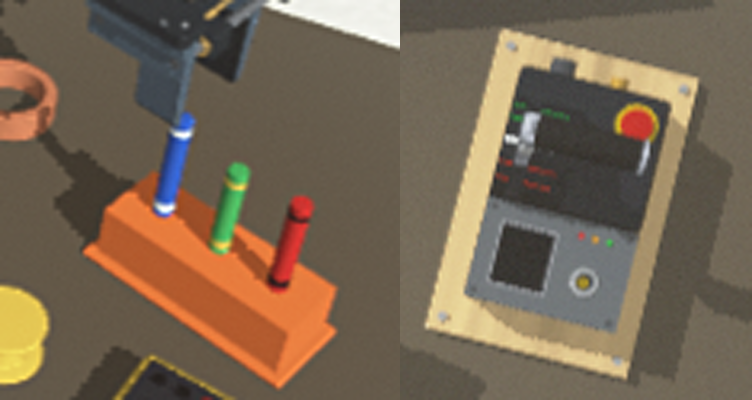

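The jaws sit over the blue stylus (crop px 185,115). In the top view the lever's end cap at about (376,189) matches 0.02 rad. Now I grasp and lift.

```bash
python3 - <<'E'
from h import *
import cv2
b=body(S,(0,-.05,.100-gd))
arm.move_l(b,feed=.12); print(arm.current_force())
arm.grip(0.); print("w",arm.current_width(),arm.current_force(),arm.current_ee_pos()-b)
arm.move_l(b+[0,0,.19],feed=.12); arm.sleep(.2)
print(arm.current_width(),arm.current_force(),arm.current_t())
save("scene","pics/s4.png"); save("top","pics/t4.png")
a=cv2.imread("pics/s4.png")[140:320,360:520]
cv2.imwrite("pics/c4.png",cv2.resize(a,None,fx=3.3,fy=3.3,interpolation=cv2.INTER_CUBIC))
E
```

```text
[ 0.22342661  0.43746649 -0.34843736]
w 0.014447608649484543 [-4.59609754  1.19967985  3.08219789] [-4.29214864e-04  7.95631117e-05 -2.19539221e-05]
0.014832693754216574 [ 0.26285461  0.17220157 -0.08301402] 14.425
```

View pics/c4.png

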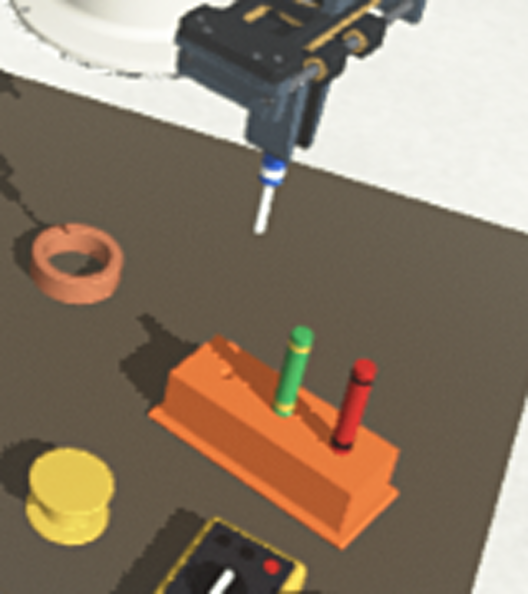

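The stylus is held at width 14.8 mm with its tip at about (439,210), and its neighbours are undisturbed. I'll check the tip against prediction and move above the hole.

```bash
python3 - <<'E'
from h import *
import cv2
p=arm.current_ee_pos(); Rn=arm.current_tool_rot(); print("tip pred px",proj("scene",p+Rn@np.array([0,0,.095-gd])))
a=body(U,(-.065,-.03,.061)); print("ap",a)
R=down(U[2]-np.pi/2)
h=.095-gd
q=a+[0,0,.17+h]; print(arm.solve_ik(q,R),arm.solve_ik(a+[0,0,h-.023],R))
arm.move_to(q,R); arm.move_l(a+[0,0,.02+h],feed=.15); arm.sleep(.3)
print(arm.current_ee_pos()-a-[0,0,.02+h],arm.current_t(),arm.current_force())
save("scene","pics/s5.png"); save("top","pics/t5.png")
p=arm.current_ee_pos(); Rn=arm.current_tool_rot(); tp=p+Rn@np.array([0,0,h]);print("tip pred px",proj("scene",tp),proj("top",tp),"ap",proj("scene",a),proj("top",a))
a=cv2.imread("pics/s5.png")[130:230,230:330]; cv2.imwrite("pics/c5.png",cv2.resize(a,None,fx=6,fy=6,interpolation=cv2.INTER_CUBIC))
t=cv2.imread("pics/t5.png")[140:265,300:410]; cv2.imwrite("pics/c5t.png",cv2.resize(t,None,fx=4.8,fy=4.8,interpolation=cv2.INTER_CUBIC))
E
```

```text
tip pred px [438.58648156 209.05561806]
ap [ 0.4867789 -0.1810283  0.061    ]
[-2.69893829e+01  1.48766145e+01  8.36409068e+01 -2.54444375e-14
  8.14824788e+01  7.65667986e+01] [-2.69893829e+01  2.72254336e+01  9.85600306e+01 -2.54444375e-14
  5.42145358e+01  7.65667986e+01]
[ 0.00012701 -0.00010069  0.00036802] 17.6083 [ 0.30715241 -0.64147143 -0.07405381]
tip pred px [285.14960934 179.86159563] [358.12150067 227.60315362] ap [285.39253791 185.44518026] [357.29881145 227.75138918]
```

View pics/c5.png

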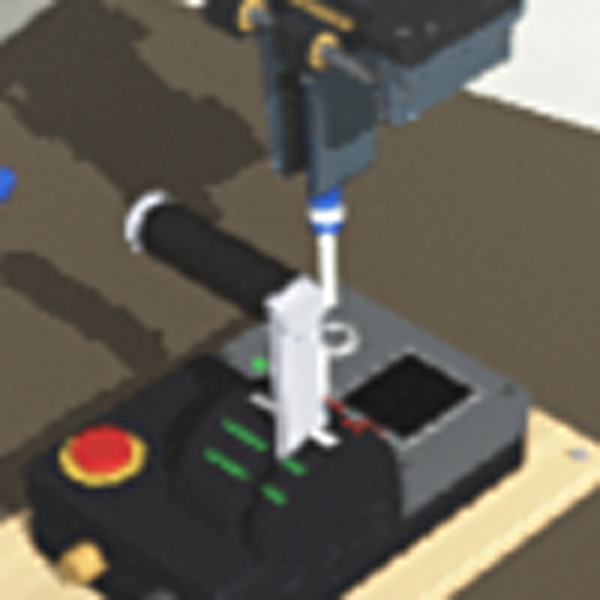

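View pics/c5t.png

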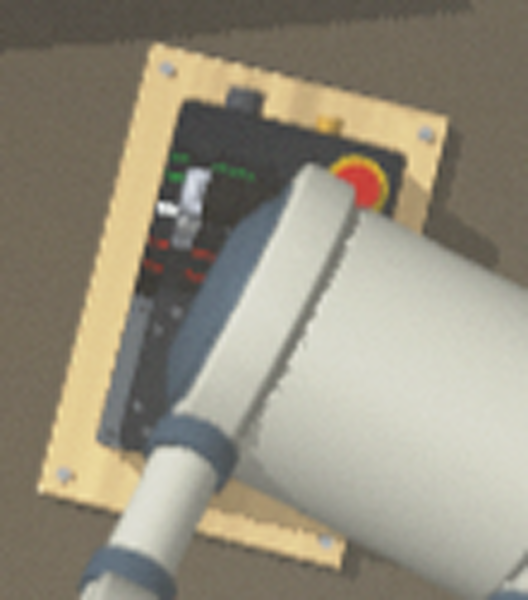

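The tip is directly over the collar (tip px about 285,180, collar centre about 285,186), and the lever is still at the mark. I'll descend in small steps while watching force.

```bash
python3 - <<'E'
from h import *
a=body(U,(-.065,-.03,.061)); h=.095-gd
f0=None
arm.sleep(.2); f0=np.array(arm.current_force()); print(f0.round(2))
for d in[.0,-.008,-.014,-.017]+list(-np.arange(.018,.030,.001)):
    arm.move_l(a+[0,0,h+d],feed=.05); arm.sleep(.15)
    f=np.mean([arm.current_force() for _ in range(3)],0)-f0; e=arm.current_ee_pos()-a-[0,0,h]
    print(round(d,4),(e*1000).round(2),f.round(2),round(arm.current_t(),2))
    if f[2]>10 or np.hypot(f[0],f[1])>6: break
E
```

```text
[-0.56 -0.59 -0.18]
0.0 [ 0.18 -0.09  0.21] [0.51 0.09 0.74] 18.61
-0.008 [ 0.04 -0.02 -7.99] [ 1.05  1.3  -0.74] 19.07
-0.014 [ 3.000e-02 -1.000e-02 -1.399e+01] [0.61 0.05 0.29] 19.48
-0.017 [ -0.02  -0.02 -16.98] [0.76 0.26 0.03] 19.88
-0.018 [ -0.02   0.02 -18.01] [ 0.53  1.38 -0.69] 20.28
-0.019 [  0.06  -0.02 -18.93] [-0.07  1.66  2.57] 20.68
-0.02 [  0.04  -0.02 -19.97] [0.62 1.11 3.33] 21.08
-0.021 [ 3.000e-02 -2.000e-02 -2.097e+01] [0.68 0.82 4.76] 21.48
-0.022 [  0.05  -0.03 -21.95] [0.3  1.05 4.95] 21.88
-0.023 [ 4.000e-02 -2.000e-02 -2.297e+01] [0.   1.01 5.17] 22.28
-0.024 [  0.23  -0.13 -23.53] [-0.98  0.63 13.19] 22.68
```

The force signature matches the spec: contact at −18 mm, about 5 N at −23 mm, then the hard stop at 13 N. One last look before handing in.

```bash
python3 - <<'E'
from h import *
import cv2
arm.sleep(.5)
print([np.round(arm.current_force(),1).tolist() for _ in range(3)],arm.current_width(),arm.current_ee_pos(),arm.current_t())
save("scene","pics/s6.png")
a=cv2.imread("pics/s6.png")[130:260,200:330]; cv2.imwrite("pics/c6.png",cv2.resize(a,None,fx=4.5,fy=4.5,interpolation=cv2.INTER_CUBIC))
E
```

```text
[[-0.9, 0.6, 13.7], [-0.9, 0.6, 13.7], [-0.9, 0.6, 13.7]] 0.014787680303952435 [ 0.48700377 -0.18114274  0.11367624] 23.1833
```

View pics/c6.png

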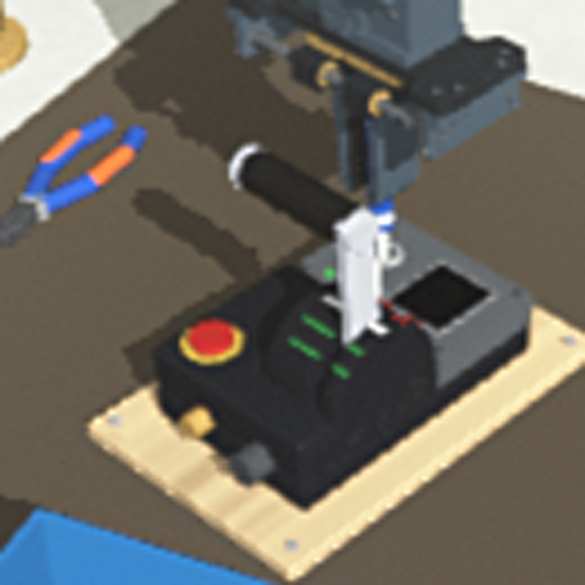

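View pics/s6.png

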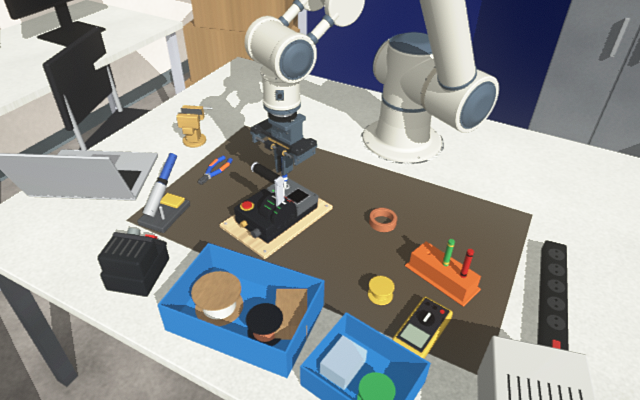

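The stylus is in the ringed hole (crop px about 385,230), the lever is upright at the mark with nothing on it, and the other items are where they started. Handing in.

```bash
python3 -c "
from rig import arm
print(arm.sign_off(), arm.current_t())"
```

```text
the job is handed in; nothing more can be done
the job is handed in; nothing more can be done
```

The job is handed in: the lever is at neutral, and the gripped stylus is holding the yellow button down on its stop. No verdict is reported.

- **Lever:** I pinched the grip bar, swung it back along its arc, released it and backed off. Both camera views then put it at about 0.015–0.02 rad, within the 0.07 limit, and nothing was touching it.
- **Stylus and button:** I took the blue stylus from the stand and lowered it into the hole in small steps.
  - **Press:** The cap met the tip about 18 mm below the mouth. The force rose to about 5 N at 23 mm, then hit the hard stop. It held steady at 13.7 N, under the 40 N limit.
  - **Grip:** The fingers were still closed on the stylus at 14.8 mm, and it was held upright.
- **Bystanders:** In the last picture they looked unmoved.
- **Time:** About 23 s of the 58 s allowed.

No check failed. At the end the arm blocked the top camera, so the last look at the lever and hole came from the scene camera only.

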